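# Turn the specimen wheel and take the picture

## Robot

A 6-joint arm with a two-finger parallel gripper is mounted at the origin on the work surface. World frame = base frame: x ahead of the robot, y to its left, z up, the work surface at z = 0. Lengths are in m, angles in rad, forces in N, time in s.
With the tool pointing down it reaches from about 0.375 to 0.9 m from the base axis. Payload 3.1 kg.
Tool frame: the origin (TCP) lies midway between the tips of the shut fingers; the grasp point (between the pads) lies 19 mm behind it; x points along the fingers, z is the direction in which the jaws open and shut, and the axes are right-handed (so a half turn about x gives the same grasp; the last joint's range is limited). The gripper opens to 85 mm and grips with 20 to 120 N. Pads are 22 mm wide; open, the fingers measure 114 mm over their backs; the gripper's body (76 mm by 85 mm) begins 54 mm behind the grasp point. The pads swing forward as they close: fully open they stand 13 mm farther back than shut.
Start: joints at [1.161, 0.527, 1.433, -0, 1.181, -0.178], TCP at [0.143, 0.608, 0.231] pointing down, gripper open.
Joint ranges: [-3.08, 3.08], [-0.75, 2.2], [0.22, 2.44], [-1.43, 4.57], [0, 2.65], [-2.85, 2.85]. Speed limits (rad/s): [2.79, 2.79, 3.14, 3.14, 3.14, 3.14].

## Interface

Orientations are given as a unit quaternion [x, y, z, w].
In Python, from station import status, snapshot, camera_params, ticket gives the robot as it stands.
- The arm moves only by the tool arm_command, never from a script. Its argument "series" is a list that holds one entry, the list of rows, each a list of 4 numbers: the shift along the tool's x, y, z in mm, then the turn about the tool's x in rad. A call has 1 to 10 rows; each row shifts and turns the commanded pose from where the row before left it, along the tool's axes as they then stand; what a row does not reach is not made up. A row lasts 1/10 s, in which the tool goes at most 50 mm and 8.59 degrees, less where a joint would pass 70% of its speed; a pose out of reach is approached as far as the arm can. A call is refused whole if a number of a shift passes 50 or a number of a turn 0.15, either way. A call with a gripper value outside its range is refused whole. "jaw" is the opening in per cent of the stroke, from 0 (shut) to 100 (fully open), set as the call begins (left out, the last holds). The fingers move at their own pace and stop on an object; "force" is the grip in N (left out, the last holds). Time passes only in rows, so rows that do not move let the fingers close. It gives the time, the measured TCP pose, the force and the opening at its end, in the units of the state.
- status.sense(): the state, without advancing time (a new reading comes with each control period).
- snapshot(name): name is "side" or "top"; returns the picture (400x640x3 uint8, red, green, blue); there is no depth.
- camera_params(name): a dict with "fovy" (degrees; the focal length in pixels is half the picture's height over the tangent of half this angle, whatever the lens; pixels are square), "cx", "cy" (the principal point, pixels), "extrinsics" (4x4, takes a point from camera to world coordinates). Camera axes: x right, y down, z forward; pixel columns grow to the right and rows downward; lengths in m; the calibration is good to about 2 mm. A picture is of the moment at which its call begins. camera_params takes no time and is no camera call.
- ticket.sign_off(): hands the job in, once; it reports no verdict.
The state is a dict: "t": time; "q": joint angles; "qd": joint speeds; "tau": joint torques, N m; "tcp_pos": TCP position; "tool_rot": TCP orientation; "force": force on the tool from outside, world axes, zero at the start; "ft_torque": the same for the moment, N m; "finger_gap": opening from 0.0 (shut) to 1.0 (fully open).
Only numpy, scipy, OpenCV 4.12 (cv2) and the standard library are available. Lean on these libraries where they do the work, as an engineer would, in place of code of your own. Each camera call takes 0.05 s, during which the arm holds its last target. There are 200 camera calls.

## Task

Push on a spoke of the specimen wheel with a fingertip, gently, until the dish with the yellow fruits stands centred under the lens and the wheel is still; only then press the red button right down to take its picture and let go. Push, do not grip: leave the dishes untouched in their seats, and do not shift the other things on the bench.

Things in the scene. Friction and masses are not known exactly. Their poses are not given: they have to be found in the camera images.
- stand: Fixed stand. Origin at bench height on the wheel's vertical axis; its +x points to the lens and the post, away from the robot (up to 23 degrees off). A white foot, 64 mm wide, 12 mm high, runs to 230 mm along +x; on it two orange lines 36 mm apart, between which a handle lies when its dish is under the lens. A post 24 mm thick, 295 mm high, stands 207 mm along +x.
- wheel: Three-spoke aluminium wheel on the stand; turns both ways without stops about the stand's axis, with light friction (about 0.5 N at a handle); stays where left and hardly coasts. Origin on the axis at bench height; spokes 120 degrees apart, one along its +x. Pushing or gripping it with more than 20 N is too rough.
- wheel_hub (a point): Point on the wheel's axis, 37 mm above the bench. Each spoke carries a round seat (78 mm across, centre 85 mm from the axis, upper face 48 mm above the bench, four pins 7 mm high round the dish). Beyond the seat it is a bare black round handle.
- handle0 (a point): Point on the centre line of the handle of the spoke on the wheel's +x axis, 150 mm from the axis, 37 mm above the bench. Each handle is a level round bar 20 mm thick, from 122 to 172 mm from the axis; beneath it is only the bench, or the stand's foot on the lens side. Push it sideways with a fingertip lowered beside it to about 20 mm above the bench.
- handle1 (a point): The same point of the second handle, 120 degrees further anticlockwise seen from above.
- handle2 (a point): The same point of the third handle, 240 degrees further anticlockwise.
- fruit_dish_mid (a point): Centre of the clear dish (60 mm across, 15 mm high, loose in its seat) that holds three yellow fruits; the point is 7 mm above the dish's underside. Any of the three seats may hold it.
- leaf_dish_mid (a point): Centre of the equal dish that holds a green leaf cross.
- copper_dish_mid (a point): Centre of the equal dish that holds a copper disc.
- lens_spot (a point): Point on the vertical axis of the lens, 85 mm from the wheel's axis, 55 mm above the bench: the fruit dish's centre must come here. The lens barrel is 44 mm thick; its lower end is 125 mm above the bench, and an arm 242 to 268 mm above the bench joins it to the post.
- capture_top (a point): Centre of the top of the red button (32 mm across), on a white box 90 x 70 x 40 mm that stands to the left or right of the wheel; released, it is 58 mm above the bench. It is pressed straight down.
- capture_box: The fixed white box, 90 x 70 x 40 mm, that carries the red button in a black collar 48 mm across and 12 mm high. Origin under its centre.
- capture (a joint): Travel of the red button, m: 0 released, 0.006 fully down; springs back. About 1.5 N starts it, 5 N takes it fully down.
- lamp_supply: Blue fixed box 100 x 70 x 50 mm with a black knob, on the other side of the wheel; not part of the job. Origin under its centre.
- beaker_small: Loose small beaker, 48 mm across, 55 mm high; origin under its centre.
- beaker_big: Loose beaker, 68 mm across, 90 mm high; origin under its centre.
- reagent: Loose amber jar, 52 mm across, 110 mm high; origin under its centre.
- tape_roll: Loose blue tape roll lying flat, 60 mm across, 20 mm high; origin under its centre.
- spatula: Loose lab spatula lying flat, about 155 mm long along its x axis, 6 mm high; origin at its underside near the middle.
- fruit_dish: The same dish as fruit_dish_mid; origin at the centre of its underside.
- leaf_dish: The same dish as leaf_dish_mid; origin at the centre of its underside.
- copper_dish: The same dish as copper_dish_mid; origin at the centre of its underside.
Mind the look-alikes: they are no part of the job. What is shaped like the leaf_dish but pink or turquoise is not meant.

How it is judged:
On the way, in this order (a step that is already met when the one before it is completed fails the run):
1. a finger pushes on the wheel while the fruit dish is still away from the lens (horizontal distance between fruit_dish_mid and lens_spot above 0.009 m and contact force between the fingers and wheel above 0.2 N).
2. the fruit dish is centred under the lens (8 mm) and the wheel is still (horizontal distance between fruit_dish_mid and lens_spot below 0.008 m and angular speed of wheel below 0.05 rad/s), for 0.2 s.
3. the red button is pressed down with the finger (all of step 2 and value of joint capture above 0.0045 m and contact force between the fingers and capture_box above 1 N), for 0.05 s.
At the end, for the whole second after the job is handed in: The fruit dish's centre is within 8 mm (horizontally) of the lens axis, the wheel is still, the button has been pressed and is up again, and all three dishes lie flat in their seats (all of step 2 and value of joint capture below 0.001 m and height (world z) of fruit_dish_mid between 0.05 and 0.06 m and height (world z) of leaf_dish_mid between 0.05 and 0.06 m and height (world z) of copper_dish_mid between 0.05 and 0.06 m and angle between each of fruit_dish_mid, leaf_dish_mid, copper_dish_mid's own z axis and vertical below 0.1 rad); the robot touches nothing.
It fails at once if the button is pressed while the fruit dish is not under the lens (horizontal distance between fruit_dish_mid and lens_spot above 0.009 m and value of joint capture above 0.003 m).
It fails at once if a dish is touched with more than 1 N, lifted or knocked out of its seat (contact force between the fingers and fruit_dish above 1 N or contact force between the fingers and leaf_dish above 1 N or contact force between the fingers and copper_dish above 1 N or height (world z) of any of fruit_dish_mid, leaf_dish_mid, copper_dish_mid above 0.065 m or height (world z) of any of fruit_dish_mid, leaf_dish_mid, copper_dish_mid below 0.045 m).
It fails at once if the wheel is gripped or shoved with more than 20 N (contact force between the fingers and wheel above 20 N).
It fails at once if another loose thing is shifted by more than 20 mm (distance of any of beaker_small, beaker_big, reagent, tape_roll, spatula from where it was at the start of the episode above 0.02 m).
It also fails if it takes over 61 s, if anything falls off the work surface, if the arm or the gripper's body presses on something with over 40 N, if the wrist force passes 120 N, or if a joint passes its speed limit or range.

## Working session

There is one attempt and no reset: what is moved stays moved. The work goes in short steps, Python scripts to look and compute and a tool call to move; the robot and the scene stay as the last step left them, time stands still between calls to the robot, and variables do not carry over. Pictures are saved under pics/ and viewed, about 8 in all and at most 12, crops included, and the job is handed in when it is done.

Besides the shell and the picture viewer there is one more tool, called as name([rows], argument=value, ...), one row to a line, values as JSON. arm_command: Moves the arm, as the interface text tells. Its arguments: {"type":"object","properties":{"series":{"type":"array"},"jaw":{"type":"number"},"force":{"type":"number"}},"required":["series"]}

```bash
mkdir -p pics; cat > h.py <<'E'
import numpy as np,cv2
from station import status,snapshot,camera_params,ticket
def K(n):
    p=camera_params(n); f=200/np.tan(np.radians(p['fovy'])/2); return f,p['cx'],p['cy'],np.array(p['extrinsics'])
def ray(n,u,v,z):
    f,cx,cy,E=K(n); d=E[:3,:3]@np.array([(u-cx)/f,(v-cy)/f,1]); o=E[:3,3]
    return o+d*(z-o[2])/d[2]
def proj(n,P):
    f,cx,cy,E=K(n); c=E[:3,:3].T@(np.array(P)-E[:3,3]); return cx+f*c[0]/c[2],cy+f*c[1]/c[2]
E
python3 - <<'E'
from h import *
for n in('top','side'):
    im=snapshot(n); cv2.imwrite(f'pics/{n}0.png',im[:,:,::-1]); p=camera_params(n); print(n,p)
s=status.sense(); print(s)
E
```

```text
top {'fovy': 44.999289334575536, 'cx': 321.0002731842593, 'cy': 199.6600836339639, 'extrinsics': array([[ 0.01329467, -0.99884952,  0.04607473,  0.45947746],
       [-0.99983194, -0.01386119, -0.01199797,  0.05081281],
       [ 0.01262282, -0.04590748, -0.99886594,  1.4450412 ],
       [ 0.        ,  0.        ,  0.        ,  1.        ]])}
side {'fovy': 50.88764281227519, 'cx': 314.3113504811497, 'cy': 203.61888696027688, 'extrinsics': array([[ 0.87019489, -0.39144942,  0.29921265,  0.09019869],
       [-0.49266468, -0.68327509,  0.5389032 , -0.7819414 ],
       [-0.0065088 , -0.61636232, -0.78743579,  1.23129666],
       [ 0.        ,  0.        ,  0.        ,  1.        ]])}
{'t': 0.1, 'q': array([ 1.16149227e+00,  5.28380893e-01,  1.43376798e+00, -1.80222226e-05,
        1.18140434e+00, -1.78480957e-01]), 'qd': array([-0.00052834,  0.00070117, -0.00130336,  0.00099808, -0.00044549,
       -0.00187784]), 'tau': array([ 3.94882973e-04, -4.43304133e+01, -1.78586680e+01, -2.28289182e-04,
        3.92262067e-03, -1.00360143e-05]), 'tcp_pos': array([0.14269191, 0.6078341 , 0.23042872]), 'tool_rot': array([-0.43943001,  0.55485805,  0.43876534,  0.5536414 ]), 'force': array([ 1.01980547, -0.02557827, -0.02340083]), 'ft_torque': array([ 0.01917692, -0.00101704, -0.04597182]), 'finger_gap': 1.0021354262540318}
```

View pics/top0.png

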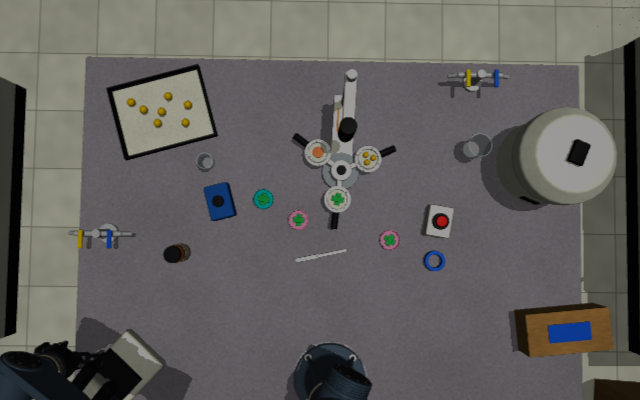

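View pics/side0.png

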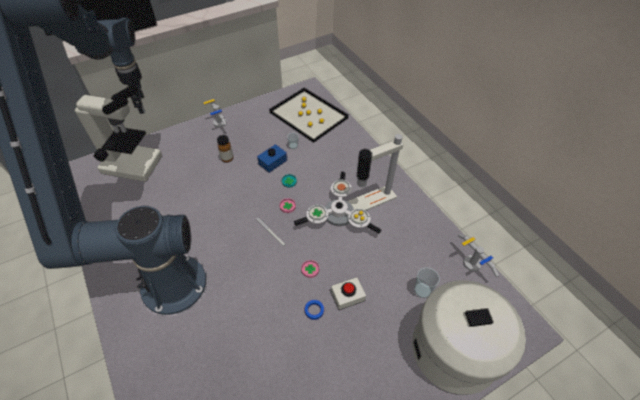

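The top view shows the hub at about (341,170), the fruit dish (368,158), the leaf dish (337,199) with its handle at (334,226), and the copper dish (318,152). The lens barrel is near (347,128), the post top (351,75) and the button (442,221). The fruit dish has to turn about 65° anticlockwise, so I'll push the leaf handle, which is well clear of the lens.

```bash
python3 - <<'E'
from h import *
im=cv2.imread('pics/top0.png')
c=im[60:250,280:470]; cv2.imwrite('pics/crop0.png',cv2.resize(c,None,fx=3.15,fy=3.15,interpolation=cv2.INTER_CUBIC))
i2=cv2.imread('pics/side0.png')[130:320,270:440];
cv2.imwrite('pics/crop1.png',cv2.resize(i2,None,fx=3.15,fy=3.15,interpolation=cv2.INTER_CUBIC))
for n,z in [((341,170),.06)]: print(ray('top',*n,z))
E
```

```text
[ 0.60970912 -0.02231181  0.06      ]
```

View pics/crop0.png

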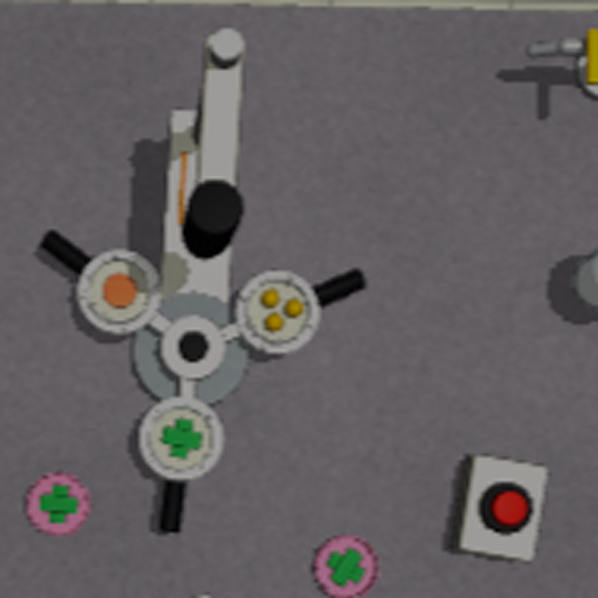

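View pics/crop1.png

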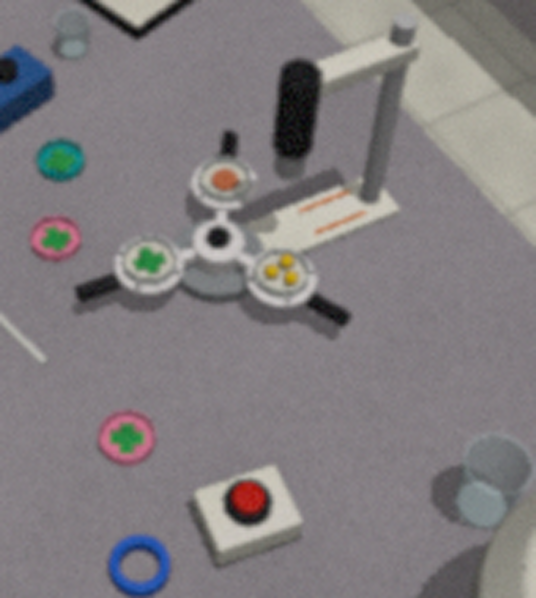

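The crops give these positions. In the top crop the seats are at copper (118,291), fruit (278,311) and leaf (181,438), the post top at (226,46) and the button at (511,507). In the side crop the orange lines run from (300,212) to (355,188) and from (315,233) to (367,211).

```bash
cat >> h.py <<'E'
def T(u,v,z): return ray('top',280+u/3.15,60+v/3.15,z)
def S(u,v,z): return ray('side',270+u/3.15,130+v/3.15,z)
E
python3 - <<'E'
from h import *
d={k:T(*p,.05) for k,p in dict(cop=(118,291),fru=(278,311),leaf=(181,438)).items()}
hub=sum(d.values())/3; print('hub',hub)
for k,v in d.items(): w=v-hub; print(k,v[:2],np.hypot(*w[:2]),np.degrees(np.arctan2(w[1],w[0])))
def pa(n,P): w=P-hub; print(n,P,np.hypot(*w[:2]),np.degrees(np.arctan2(w[1],w[0])))
pa('post',T(226,46,.295))
pa('leaf handle end',T(170,531,.037)); pa('fru handle end',T(363,281,.037));pa('cop end',T(46,239,.037))
a=[S(*p,.012) for p in [(300,212),(355,188),(315,233),(367,211)]]
for i in(0,2): w=a[i+1]-a[i]; print('line',a[i],a[i+1],np.degrees(np.arctan2(w[1],w[0])))
pa('mid',sum(a)/4)
pa('lens top',T(216,208,.268));pa('lens bottom',T(204,235,.125))
im=cv2.imread('pics/top0.png'); 
b,g,r=[x.astype(int) for x in cv2.split(im)]
m=((r>130)&(g<60)&(b<60)); m[:,:400]=0; m[:,480:]=0; ys,xs=np.nonzero(m); print('btn',xs.mean(),ys.mean(),ray('top',xs.mean(),ys.mean(),.058))
i2=cv2.imread('pics/side0.png');b,g,r=[x.astype(int) for x in cv2.split(i2)]
m=((r>130)&(g<60)&(b<60)); m[:250]=0; ys,xs=np.nonzero(m); print('btn side',xs.mean(),ys.mean(),ray('side',xs.mean(),ys.mean(),.056))
print('pink',T(58,504,.015),T(345,567,.015))
from scipy.spatial.transform import Rotation as R
print(R.from_quat(status.sense()['tool_rot']).as_matrix())
E
```

```text
hub [ 0.61076113 -0.02304204  0.05      ]
cop [0.66117485 0.04616866] 0.08562513690857163 53.93005565153099
fru [ 0.64484685 -0.10174206] 0.08576438408585699 -66.58210918472084
leaf [ 0.52626169 -0.01355272] 0.08503059798525935 173.59250665403337
post [ 0.81588142 -0.03323597  0.295     ] 0.2053734343071862 -2.8451079939649833
leaf handle end [ 0.44066801 -0.00498781  0.037     ] 0.1710486023149611 173.94112747377744
fru handle end [ 0.67589299 -0.18232502  0.037     ] 0.17208494198135485 -67.76002585889461
cop end [0.71076001 0.11387148 0.037     ] 0.16954376246817335 53.85635847085449
line [ 0.73277538 -0.01575611  0.012     ] [ 0.81053742 -0.01770719  0.012     ] -1.437270083600562
line [ 0.73039364 -0.05069871  0.012     ] [ 0.80228228 -0.05384036  0.012     ] -2.5023313501288666
mid [ 0.76899718 -0.03450059  0.012     ] 0.15865038574038945 -4.141804586983474
lens top [ 0.69597357 -0.02872438  0.268     ] 0.08540169241763182 -3.8150894343629016
lens bottom [ 0.70072831 -0.02813637  0.125     ] 0.09011129752858058 -3.2408751083272374
btn 441.5 220.75675675675674 [ 0.46747245 -0.31358922  0.058     ]
btn side 348.5492957746479 287.1267605633803 [ 0.46757693 -0.31327073  0.056     ]
pink [0.46429953 0.09963781 0.015     ] [ 0.40877475 -0.17070859  0.015     ]
[[-7.64948187e-04 -9.73479858e-01  2.28771459e-01]
 [-1.80524480e-03  2.28772497e-01  9.73478241e-01]
 [-9.99998078e-01  3.31671929e-04 -1.93236856e-03]]
```

arm_command([
  [[0,-33.7,-36.6,0],[0,-33.7,-36.6,0],[0,-33.7,-36.6,0],[0,-33.7,-36.6,0],[0,-33.7,-36.6,0],[0,-33.7,-36.6,0],[0,-33.7,-36.6,0],[0,-33.7,-36.6,0],[0,-33.7,-36.6,0],[0,-33.7,-36.6,0]],
], jaw=0, force=20)

```text
t: 1.1
tcp_pos: [0.3877, 0.1732, 0.2313]
tool_rot: [-0.439, 0.554, 0.439, 0.554]
force: [0.9, 0.8, 0.1]
finger_gap: -0.002
```

arm_command([
  [[0,-33.7,-36.6,0],[0,-33.7,-36.6,0],[0,-33.7,-36.6,0],[0,0,0,-0.12],[0,0,0,0],[0,0,0,0]],
])

```text
t: 1.7
tcp_pos: [0.4597, 0.0453, 0.2309]
tool_rot: [-0.47, 0.528, 0.471, 0.527]
force: [-0.6, 0.9, -0.3]
finger_gap: -0.0
```

arm_command([
  [[45,0,0,0],[45,0,0,0],[40,0,0,0],[40,0,0,0],[25,0,0,0],[14,0,0,0],[0,0,0,0],[0,0,0,0]],
])

```text
t: 2.5
tcp_pos: [0.4602, 0.046, 0.0225]
tool_rot: [-0.472, 0.527, 0.472, 0.527]
force: [-1.4, -0.8, 0.2]
finger_gap: -0.004
```

```bash
python3 - <<'E'
from h import *
im=snapshot('side'); i2=im[150:310,230:430,::-1]
cv2.imwrite('pics/c2.png',cv2.resize(i2,None,fx=3.15,fy=3.15,interpolation=cv2.INTER_CUBIC)); print(status.sense()['tcp_pos'])
E
```

```text
[0.46070803 0.04574832 0.02299689]
```

View pics/c2.png

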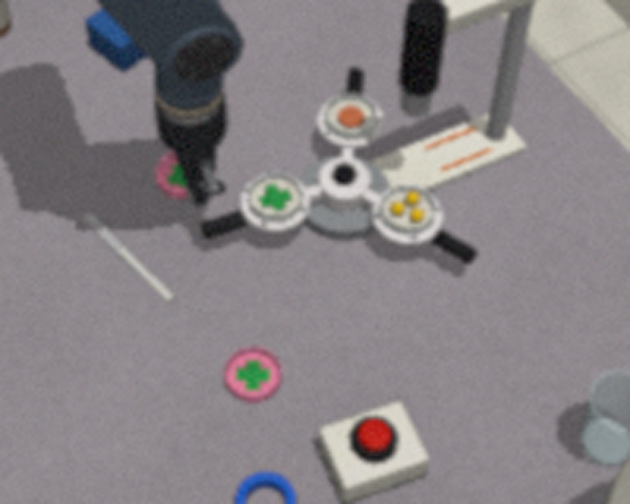

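arm_command([
  [[0,-2,-6,0],[0,-2,-6,0],[0,-1,-6,0],[0,0,-4,0],[0,0,-3,0],[0,0,-3,0],[0,0.5,-3.8,-0.025],[0,0.5,-3.8,-0.025],[0,0.5,-3.8,-0.025],[0,0.5,-3.8,-0.025]],
])

```text
t: 3.55
tcp_pos: [0.4591, 0.0015, 0.0223]
tool_rot: [-0.497, 0.502, 0.498, 0.502]
force: [-0.8, 1.2, -0.5]
finger_gap: 0.001
```

```bash
cat >> h.py <<'E'
H=np.array([0.6108,-0.0230])
def fruit():
    im=snapshot('top'); hsv=cv2.cvtColor(im,cv2.COLOR_RGB2HSV)
    for n,lo,hi in(('fruit',(18,150,90),(32,255,255)),('copper',(5,130,120),(16,255,255)),('leaf',(50,130,60),(75,255,255))):
        m=cv2.inRange(hsv,lo,hi); yy,xx=np.nonzero(m)
        P=np.array([ray('top',x,y,.056)[:2] for x,y in zip(xx,yy)]); r=np.hypot(*(P-H).T); P=P[r<.115]
        if len(P)<5: print(n,'unseen',len(P)); continue
        w=P.mean(0)-H; print(n,len(P),P.mean(0).round(4),np.hypot(*w).round(4),np.degrees(np.arctan2(w[1],w[0])).round(1))
    s=status.sense(); print(s['t'],s['tcp_pos'].round(4),s['force'].round(2)); return im
E
python3 -c "from h import *; fruit()"
```

```text
fruit 63 [ 0.6542 -0.0973] 0.086 -59.7
copper 82 [0.6541 0.051 ] 0.0858 59.7
leaf 87 [ 0.5264 -0.0215] 0.0844 179.0
3.6 [0.4591 0.0011 0.0223] [-0.36 -1.05 -0.83]
```

arm_command([
  [[0,0.9,-6,-0.04],[0,0.9,-6,-0.04],[0,0.9,-6,-0.04],[0,0.9,-6,-0.04],[0,0.9,-6,-0.04],[0,0.9,-6,-0.04],[0,0.9,-6,-0.04],[0,0.9,-6,-0.04],[0,0.9,-6,-0.04],[0,0.9,-6,-0.04]],
])

```text
t: 4.6
tcp_pos: [0.4604, -0.0587, 0.0223]
tool_rot: [-0.587, 0.394, 0.588, 0.394]
force: [0.9, 0.3, 0.8]
finger_gap: -0.003
```

arm_command([
  [[0,0.9,-6,-0.04],[0,0.9,-6,-0.04],[0,0.9,-6,-0.04],[0,0.9,-6,-0.04],[0,0.9,-6,-0.04],[0,0.9,-6,-0.04],[0,0.9,-6,-0.04],[0,0.9,-6,-0.04],[0,0.4,-3,-0.02],[0,0,0,0]],
])

```text
t: 5.6
tcp_pos: [0.4804, -0.1064, 0.0223]
tool_rot: [0.645, -0.289, -0.645, -0.289]
force: [0.1, 0.3, -0.5]
finger_gap: 0.0
```

```bash
python3 - <<'E'
from h import *
im=fruit()
E
```

```text
fruit 50 [ 0.6915 -0.0539] 0.0864 -21.0
copper 82 [0.5954 0.0609] 0.0853 100.4
leaf 80 [ 0.5484 -0.0768] 0.0824 -139.2
5.65 [ 0.4801 -0.1061  0.0223] [-0.12  0.11 -0.16]
```

arm_command([
  [[0,0.9,-6,-0.04],[0,0.9,-6,-0.04],[0,0.9,-6,-0.04],[0,0.9,-6,-0.04],[0,0.9,-6,-0.04],[0,0.4,-3,-0.02],[0,0.4,-3,-0.02],[0,0,0,0],[0,0,0,0]],
])

```text
t: 6.55
tcp_pos: [0.5081, -0.1194, 0.0205]
tool_rot: [-0.672, 0.235, 0.673, 0.199]
force: [-0.8, -0.2, 0.3]
finger_gap: 0.002
```

```bash
python3 - <<'E'
from h import *
im=fruit()
E
```

```text
fruit 29 [ 0.6882 -0.0362] 0.0785 -9.7
copper 84 [0.5785 0.0566] 0.0859 112.1
leaf unseen 1
6.6 [ 0.5079 -0.1195  0.0205] [-0.71 -0.33  0.65]
```

```bash
python3 - <<'E'
from h import *
from scipy.spatial.transform import Rotation as R
s=status.sense(); print(s['q'].round(3),s['qd'].round(3),s['force'],s['ft_torque']); print(R.from_quat(s['tool_rot']).as_matrix().round(3))
im=snapshot('side')[150:310,230:430,::-1]
cv2.imwrite('pics/c3.png',cv2.resize(im,None,fx=3.15,fy=3.15,interpolation=cv2.INTER_CUBIC))
E
```

```text
[-0.416  0.741  1.831 -0.094  0.569 -2.854] [-0.004 -0.001  0.004  0.     0.001 -0.001] [-0.70788076 -0.3269716   0.64711766] [-0.03606104 -0.00441801 -0.03564335]
[[-0.018 -0.585 -0.811]
 [-0.047 -0.81   0.585]
 [-0.999  0.049 -0.013]]
```

View pics/c3.png

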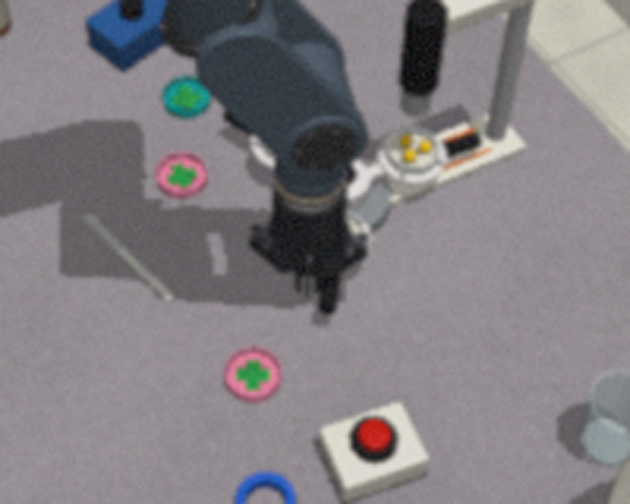

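arm_command([
  [[0,0,3,0.1],[0,0,0,0.1],[0,0,0,0.05],[0,0,0,0]],
])

```text
t: 7.05
tcp_pos: [0.5054, -0.118, 0.0205]
tool_rot: [0.642, -0.317, -0.639, -0.282]
force: [0.9, 0.8, 0.2]
finger_gap: 0.002
```

```bash
python3 - <<'E'
from h import *
from scipy.spatial.transform import Rotation as R
im=fruit()
s=status.sense(); print(s['q'].round(3)); M=R.from_quat(s['tool_rot']).as_matrix();print(M.round(3))
th=np.radians(-8-120); u=np.array([np.cos(th),np.sin(th)]);t=np.array([-u[1],u[0]]); w=s['tcp_pos'][:2]-H; print('rad,tan',w@u,w@t)
E
```

```text
fruit 29 [ 0.6882 -0.0362] 0.0785 -9.7
copper 83 [0.5784 0.0564] 0.0858 112.2
leaf unseen 0
7.1 [ 0.5054 -0.118   0.0206] [-0.54 -1.62 -0.13]
[-0.415  0.739  1.838 -0.094  0.564 -2.603]
[[-0.018 -0.767 -0.642]
 [-0.047 -0.64   0.767]
 [-0.999  0.044 -0.025]]
rad,tan 0.13973437743125397 -0.02456953019861613
```

arm_command([
  [[0,-0.8,-3.2,0],[0,-0.8,-3.2,0],[0,-0.8,-3.2,0],[0,0,0,0]],
])

```text
t: 7.5
tcp_pos: [0.5143, -0.1242, 0.0207]
tool_rot: [0.642, -0.317, -0.639, -0.282]
force: [-0.1, 0.2, -0.1]
finger_gap: -0.002
```

```bash
python3 - <<'E'
from h import *
im=fruit()
E
```

```text
fruit 32 [ 0.6902 -0.0272] 0.0795 -3.0
copper 74 [0.5756 0.0539] 0.0845 114.6
leaf unseen 3
7.55 [ 0.5141 -0.124   0.0206] [ 0.13  0.21 -0.02]
```

arm_command([
  [[0,-0.8,-2.5,0],[0,-0.5,-2,0],[0,0,0,0]],
])

```text
t: 7.85
tcp_pos: [0.5177, -0.1265, 0.0207]
tool_rot: [0.642, -0.317, -0.639, -0.282]
force: [0.0, 0.7, -0.1]
finger_gap: -0.002
```

```bash
python3 - <<'E'
from h import *
im=fruit()
cv2.imwrite('pics/t4.png',im[:,:,::-1])
im=snapshot('side')[:,:,::-1]; cv2.imwrite('pics/s4.png',im); im=im[160:230,330:410]
cv2.imwrite('pics/c4.png',cv2.resize(im,None,fx=8,fy=8,interpolation=cv2.INTER_CUBIC))
E
```

```text
fruit 34 [ 0.6912 -0.023 ] 0.0804 -0.0
copper 64 [0.5749 0.0529] 0.084 115.3
leaf unseen 4
7.9 [ 0.5176 -0.1264  0.0207] [ 0.17  0.3  -0.13]
```

View pics/c4.png

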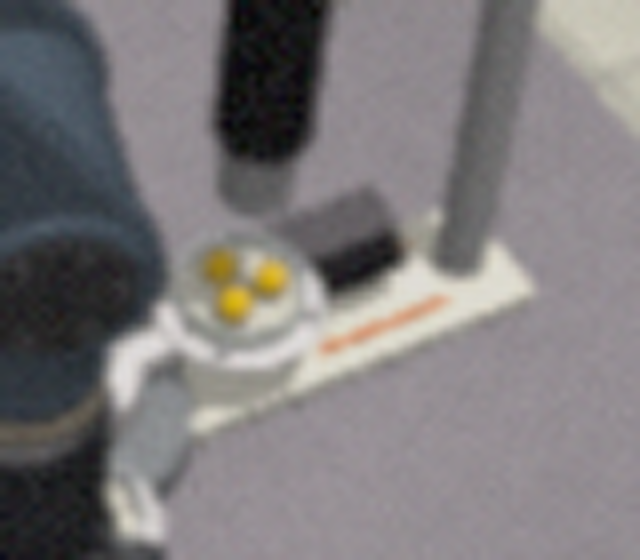

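```bash
python3 - <<'E'
from h import *
def c(u,v,z):
    P=ray('side',330+u/8,160+v/8,z)[:2];w=P-H;print(P.round(4),np.hypot(*w).round(4),np.degrees(np.arctan2(w[1],w[0])).round(1))
c(243,282,.057); c(250,300,.05); c(388,235,.037);c(310,268,.037)
for k in(-2,-3.3,-5,-8):
    t=np.radians(k);u=np.array([np.cos(t),np.sin(t)])
    print(k,[((np.array(proj('side',[*(H+r*u),z]))-[330,160])*8).round() for r,z in((.085,.057),(.172,.037),(.125,.037))])
E
```

```text
[ 0.6992 -0.0274] 0.0885 -2.9
[ 0.6998 -0.0333] 0.0896 -6.6
[ 0.7832 -0.0244] 0.1724 -0.5
[ 0.7408 -0.0229] 0.13 0.0
-2 [array([235., 283.]), array([393., 242.]), array([306., 279.])]
-3.3 [array([237., 286.]), array([397., 248.]), array([310., 283.])]
-5 [array([240., 290.]), array([403., 255.]), array([314., 289.])]
-8 [array([244., 297.]), array([413., 269.]), array([320., 299.])]
```

arm_command([
  [[0,0,8,0],[0,0,16,0],[-20,0,0,0.1],[-40,0,0,0.1],[-40,0,0,0],[-40,0,0,0],[0,0,0,0]],
])

```text
t: 8.65
tcp_pos: [0.5075, -0.1018, 0.1648]
tool_rot: [0.614, -0.379, -0.6, -0.345]
force: [1.5, -0.8, 0.9]
finger_gap: -0.001
```

```bash
python3 - <<'E'
from h import *
from scipy.spatial.transform import Rotation as R
s=status.sense(); print(s['q'].round(3)); M=R.from_quat(s['tool_rot']).as_matrix();print(M.round(3),s['tcp_pos'])
d=np.array([.4675,-.3136,.15])-s['tcp_pos']; print('tool shift',M.T@d*1000)
E
```

```text
[-0.385  0.48   1.769 -0.065  0.881 -2.41 ]
[[-0.008 -0.879 -0.476]
 [-0.051 -0.475  0.878]
 [-0.999  0.031 -0.041]] [ 0.50745599 -0.10175763  0.16482176]
tool shift [  25.9651072   135.3787643  -166.40841163]
```

arm_command([
  [[0,27,-33.3,0],[0,27,-33.3,0],[0,27,-33.3,0],[0,27,-33.3,0],[0,27,-33.3,0],[0,0,0,0],[0,0,0,0]],
])

```text
t: 9.35
tcp_pos: [0.4639, -0.3117, 0.1696]
tool_rot: [0.609, -0.38, -0.604, -0.345]
force: [-0.3, 0.9, 0.5]
finger_gap: -0.004
```

```bash
python3 - <<'E'
from h import *
im=fruit()[:,:,::-1]
c=im[60:250,280:470]; cv2.imwrite('pics/crop5.png',cv2.resize(c,None,fx=3.15,fy=3.15,interpolation=cv2.INTER_CUBIC))
E
```

```text
fruit 37 [ 0.691  -0.0222] 0.0802 0.6
copper 82 [0.5717 0.053 ] 0.0855 117.2
leaf 91 [ 0.5659 -0.0941] 0.0841 -122.3
9.4 [ 0.4641 -0.3105  0.1695] [-0.05  0.63 -0.67]
```

View pics/crop5.png

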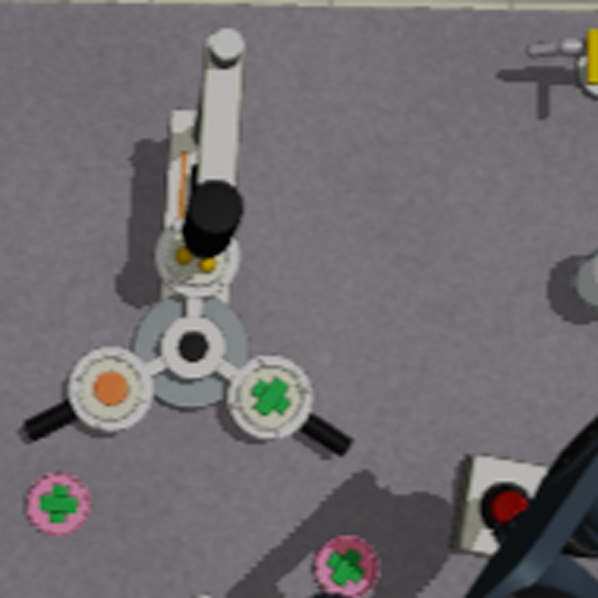

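The wheel reads −2.8° from the copper dish and −2.3° from the leaf dish, against about −3.3° for the stand. That is roughly 1 mm off centre, so I'll go down to the button.

arm_command([
  [[0,-6.3,0,0],[40,0,0,0],[40,0,0,0],[19,0,0,0],[0,0,0,0],[0,0,0,0]],
])

```text
t: 10.0
tcp_pos: [0.4694, -0.3121, 0.0715]
tool_rot: [0.61, -0.379, -0.605, -0.344]
force: [1.1, 0.5, -0.3]
finger_gap: 0.001
```

```bash
python3 - <<'E'
from h import *
from scipy.spatial.transform import Rotation as R
fruit()
s=status.sense(); print(s['q'].round(3)); M=R.from_quat(s['tool_rot']).as_matrix();print(M.round(3),s['tcp_pos'])
d=np.array([.4675,-.3136,.062])-s['tcp_pos']; print('tool shift',M.T@d*1000)
E
```

```text
fruit 37 [ 0.691  -0.0222] 0.0802 0.6
copper 83 [0.5719 0.0531] 0.0855 117.1
leaf 91 [ 0.5659 -0.0941] 0.0841 -122.3
10.05 [ 0.4698 -0.3128  0.0723] [ 0.04  0.09 -0.73]
[-0.761  0.674  1.72  -0.07   0.728 -2.777]
[[-0.017 -0.879 -0.477]
 [-0.048 -0.476  0.878]
 [-0.999  0.038 -0.034]] [ 0.46980888 -0.31283     0.07230096]
tool shift [10.36361583  2.00558632  0.77895327]
```

arm_command([
  [[6,1,0.8,0],[4,0,0,0],[3,0,0,0],[2,0,0,0],[2,0,0,0],[1.5,0,0,0],[1,0,0,0],[0,0,0,0]],
])

```text
t: 10.85
tcp_pos: [0.4679, -0.3139, 0.0558]
tool_rot: [0.611, -0.38, -0.603, -0.344]
force: [-2.1, 6.5, 26.9]
finger_gap: -0.003
```

```bash
python3 - <<'E'
from h import *
im=snapshot('side')[:,:,::-1][245:325,305:405]
cv2.imwrite('pics/c6.png',cv2.resize(im,None,fx=7,fy=7,interpolation=cv2.INTER_CUBIC))
s=status.sense();print(s['tcp_pos'],s['force'],s['ft_torque'],s['q'].round(3))
E
```

```text
[ 0.4679025  -0.31394212  0.05576215] [-1.30209492  6.93399971 27.6679526 ] [ 1.08167476  0.28138351 -0.00959363] [-0.765  0.701  1.73  -0.072  0.69  -2.775]
```

View pics/c6.png

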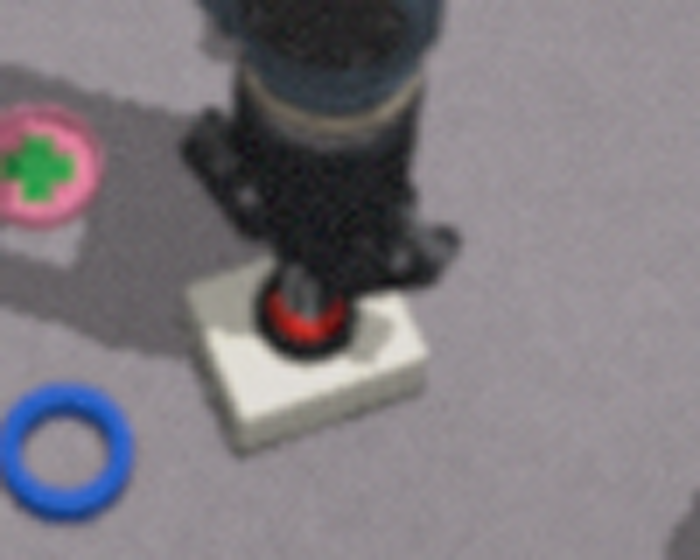

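The tip is on the button at about crop (306,300), with red visible in front of it and 27 N on the wrist, so it is at a hard stop. I'll back off in steps to measure the travel.

arm_command([
  [[-3,0,0,0],[0,0,0,0]],
])

```text
t: 11.1
tcp_pos: [0.4678, -0.3139, 0.0564]
tool_rot: [0.611, -0.38, -0.603, -0.344]
force: [1.6, 2.7, 4.9]
finger_gap: -0.002
```

arm_command([
  [[-1.5,0,0,0],[0,0,0,0]],
])

```text
t: 11.3
tcp_pos: [0.4677, -0.3139, 0.0569]
tool_rot: [0.611, -0.38, -0.604, -0.344]
force: [2.4, 2.6, 4.7]
finger_gap: 0.001
```

arm_command([
  [[-1.5,0,0,0],[0,0,0,0]],
])

```text
t: 11.5
tcp_pos: [0.4676, -0.314, 0.058]
tool_rot: [0.611, -0.38, -0.604, -0.344]
force: [3.0, 1.8, 3.7]
finger_gap: 0.003
```

arm_command([
  [[-2,0,0,0],[0,0,0,0]],
])

```text
t: 11.7
tcp_pos: [0.4673, -0.314, 0.06]
tool_rot: [0.61, -0.38, -0.604, -0.344]
force: [1.7, -0.0, 3.1]
finger_gap: 0.001
```

arm_command([
  [[-2,0,0,0],[0,0,0,0]],
])

```text
t: 11.9
tcp_pos: [0.4671, -0.3139, 0.062]
tool_rot: [0.61, -0.38, -0.604, -0.344]
force: [2.0, -1.4, 2.5]
finger_gap: 0.003
```

The spring force falls smoothly from 4.9 N to 2.5 N over about 6 mm, so the button had gone fully down. Now I'll lift off.

arm_command([
  [[-5,0,0,0],[-20,0,0,0],[-30,0,0,0],[-40,0,0,0],[0,0,0,0],[0,0,0,0],[0,0,0,0]],
])

```text
t: 12.6
tcp_pos: [0.4679, -0.3083, 0.1558]
tool_rot: [0.609, -0.379, -0.605, -0.345]
force: [-0.2, 0.3, -0.3]
finger_gap: 0.002
```

```bash
python3 - <<'E'
from h import *
im=fruit()
s=snapshot('side')[:,:,::-1][130:320,270:440]
cv2.imwrite('pics/c7.png',cv2.resize(s,None,fx=3.15,fy=3.15,interpolation=cv2.INTER_CUBIC))
E
```

```text
fruit 37 [ 0.691  -0.0222] 0.0802 0.6
copper 83 [0.5719 0.0531] 0.0855 117.1
leaf 91 [ 0.5659 -0.0941] 0.0841 -122.3
12.65 [ 0.4679 -0.3082  0.1554] [0.16 0.17 0.77]
```

View pics/c7.png

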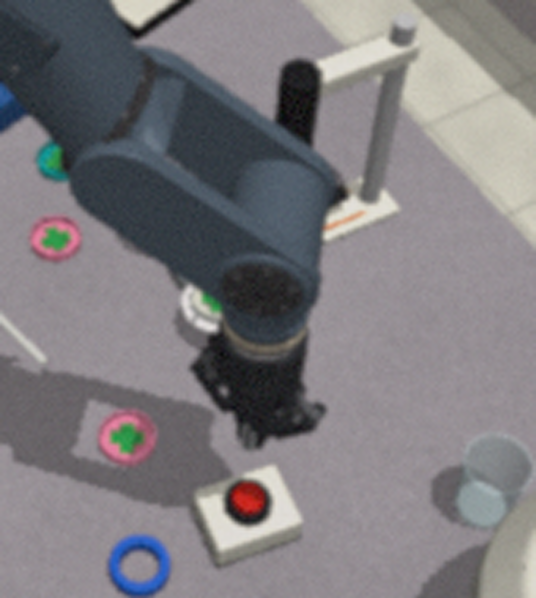

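The gripper hovers clear of the box, the button at (248,500) is up again, and nothing else has moved. The wheel angle is the same as before the press, so I'm handing in.

```bash
python3 -c "from h import *; print(ticket.sign_off())"
```

```text
the job is handed in; nothing more can be done
None
```

I turned the wheel about 63° anticlockwise by pushing the leaf dish's handle with the shut fingertips. With the fruit dish under the lens and the wheel still, I pressed the red button fully down, let go and handed the job in at about 12.7 s. No verdict was reported.

**Last checks**
- **Centring:** the copper and leaf dishes put the wheel at −2.9° and −2.3°. The stand is at about −3.3°, with separate readings from −1.4° to −4.1°. That leaves the fruit dish about 1 mm off the lens axis, perhaps 3 mm at worst.
- **Wheel still:** its angle was the same before and after the press.
- **Button:** on release the force fell from 4.9 to 2.5 N over about 6 mm, which is the full travel. The button is up again and the gripper is clear of everything.

**What disagreed or went wrong**
- **Wrist limit:** the last joint reached −2.854 against its −2.85 limit during the push. I turned it back at once, and the tool kept a tilt of about 3°.
- **Fruit angle:** read directly from above it came out at +0.6°, because the lens barrel partly hides the fruits, so I did not use it. A rough side-view reading of the fruit handle gave about −0.5°, and I set that aside too.
- **Press height and force:** the button stopped at a TCP height of about 56 mm instead of the expected 52 mm. The wrist force reached 27–28 N for a moment at the stop.

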